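# Nip the board in the cam-lever board holder

## Task

One of the two board holders on the repair bench has a circuit board lying loose in it: clamp that board by swinging this holder's cam lever counter-clockwise, by its upright knob, just far enough that the jaw takes up the gap and the sprung pad on the other side of the board is pushed in about half way, and stop there. Do not overrun: the pad must never be squeezed right in. Leave the lever of the empty holder alone, and let go of the knob when done.

Things in the scene. Friction and masses are not known exactly. Their poses are not given: they have to be found in the camera images.
- holder: the holder with the board, a fixed dark steel plate 260 x 130 x 12 mm; origin under its centre, x along its length, z up. Along +x lie: the eccentric steel cam (56 mm across) under its lever, a steel jaw bar (14 mm thick, 122 mm across, top 32 mm above bench), the board, the sprung pad, a grey stop block (top 34 mm above bench) screwed down at varying places
- holder_pivot (a point): point on the vertical turning axis of that holder's lever, 44 mm above bench. Lever angle a: 0 when it points along the holder's +y, grows counter-clockwise from above; range 0 to 1.85 rad, starts at 0 to 0.15. The jaw moves to +x by 14 mm per rad; its front is 29 mm from the axis at a = 0. The pad is half in at a = 0.8 to 1.45, as the stop is placed
- holder_knob (a point): middle of the upright round black knob on that lever's end, 75 mm from the axis: 18 mm across, 52 mm tall, from 44 (top of the arm) to 96 mm above bench; this point is 70 mm above bench. The flat aluminium arm below is 16 mm wide, 10 mm thick. The knob is fixed to the arm, but fingers can slip round it. The lever is stiff (3 to 5 N at the knob) and stays where it is left
- board_center (a point): centre of the loose board: dark circuit board on an aluminium back plate, 90 mm (x, along the holder) x 70 x 6 mm, parts on top up to 14 mm, 0.12 kg. It lies flat on the plate (origin 15 mm above bench) with 2 to 15 mm free towards the jaw and 0.5 to 2.5 mm towards the pad; the jaw slides it against the pad
- pad (a joint): how far the sprung pad (white nylon bar 100 mm long, 8 mm thick, in front of the loaded holder's stop block) is pushed in towards the stop, m: 0 free, 0.005 half way, 0.010 fully in. It takes 2 N to start and 8 N fully in. Between the pad's back and the stop block are 12 mm with the pad free, 7 mm half way in, 2 mm fully in
- spare_knob (a point): middle of the same knob on the lever of the other, empty holder (same build, no board in it), to be left alone
There are look-alikes about, which are no part of the job. Leave any green, turquoise or yellow look-alike of the part that bears board_center alone.

How it is judged (in metres and radians):
At the end, for the whole second after the job is handed in: The board lies flat in its holder, nipped between jaw and sprung pad, with the pad pushed in by 2 to 8 mm of its 10 mm; the empty holder's lever is where it was (knob within 15 mm) (value of joint pad between 0.002 and 0.008 m and angle between board_center's own z axis and vertical below 0.1 rad and z of board_center in the frame of holder_pivot below -0.02 m and distance of spare_knob from where it was at the start of the episode below 0.015 m); the robot touches nothing.
It fails at once if overrun: the sprung pad squeezed right in (beyond 9.3 mm of its 10 mm) (value of joint pad above 0.0093 m).
It fails at once if the empty holder's lever moved (knob by more than 15 mm) (distance of spare_knob from where it was at the start of the episode above 0.015 m).
It also fails if it takes over 38 s, if anything falls off the work surface, if the arm or the gripper's body presses on something with over 40 N, if the wrist force passes 120 N, or if a joint passes its speed limit or range.

## Robot

A 6-joint arm with a two-finger parallel gripper is mounted at the origin on the work surface. World frame = base frame: x ahead of the robot, y to its left, z up, the work surface at z = 0. Lengths are in m, angles in degrees, forces in N, time in s.
With the tool pointing down it reaches from about 0.4 to 0.825 m from the base axis. Payload 7 kg.
Tool frame: the origin (TCP) lies on the centre line of the jaws, within the pads' length; the fingertips stand 17 mm ahead of it and the grasp point (between the pads) lies 2 mm behind it; y points along the fingers, z is the direction in which the jaws open and shut, and the axes are right-handed (so a half turn about y gives the same grasp; the last joint's range is limited). The gripper opens to 88 mm and grips with 3 to 60 N. Pads are 19 mm wide; open, the fingers measure 130 mm over their backs; the gripper's body (78 mm by 193 mm) begins 47 mm behind the grasp point.
Start: joints at [90.991, 20.546, 0.682, 0, -70.136, -16.507], TCP at [0.181, 0.65, 0.244] pointing down, gripper open.
Joint ranges: [-176.03, 176.03], [-82.01, 121.73], [-58.28, 71.71], [-173.87, 95.51], [-174.79, -0.11], [-173.66, 173.66]. Speed limits (degrees/s): [136.94, 136.94, 172.46, 180, 180, 180].

## Interface

Orientations are given as [roll, pitch, yaw] about the fixed x, y, z axes, in that order (R = Rz(yaw) Ry(pitch) Rx(roll)).
In Python, from plant import r, capture, camera_info gives the robot as it stands. The module is installed in compiled form; this text tells all that it offers.
- The arm moves only by the tool apply_moves, never from a script. Its argument "deltas" is a list of rows, each an object of numbers: "tx", "ty", "tz": the shift along the tool's x, y, z in m; "turn": the turn about the tool's y in rad; "gripper": the finger opening in m, from 0 to 0.0876. A call has 1 to 5 rows; each row is the pose to reach, as a shift and turn from the pose commanded when the call began, along the tool's axes at that moment; what a row does not reach only later rows make up. A row lasts 1/10 s, in which the tool goes at most 50 mm and 8.59 degrees, less where a joint would pass 70% of its speed; a pose out of reach is approached as far as the arm can. A call with a gripper value outside its range is refused whole. The fingers move at their own pace and stop on an object; "newtons" is the grip in N (left out, the last holds). Time passes only in rows, so rows that repeat a pose let the fingers close. It gives the time, the measured TCP pose, the force and the opening at its end, in the units of the state.
- r.get_state(): the state, without advancing time (a new reading comes with each control period).
- capture(name): name is "scene" or "top" or "wrist"; returns (picture, depth): 420x560x3 uint8, red, green, blue; 420x560 float32, m along the optical axis (not along the pixel's ray), 0 where there is no reading.
- camera_info(name): a dict with "K" (3x3 intrinsics, pixels), "eye" and "orientation" of the camera in the world; the wrist camera has in their place "tool_from_camera" (4x4, takes a point from camera to tool coordinates, whose origin is the TCP and whose axes are the tool frame's). Camera axes: x right, y up, looking along -z (the intrinsics and any distortion apply to the point x, -y, -z); pixel columns grow to the right and rows downward; lengths in m; the calibration is good to about 2 mm. A picture is of the moment at which its call begins: read the wrist's pose just before it. camera_info takes no time and is no camera call.
- r.close_job(): hands the job in, once; it reports no verdict.
The state is a dict: "time_s": time; "joints": joint angles; "qd": joint speeds; "joint_torque": joint torques, N m; "tcp_pos": TCP position; "eef_rot": TCP orientation; "contact_force": force on the tool from outside, world axes, zero at the start; "moment": the same for the moment, N m; "gripper_width": finger opening in m.
Only numpy, scipy, OpenCV 4.12 (cv2) and the standard library are available. Lean on these libraries where they do the work, as an engineer would, in place of code of your own. Each camera call takes 0.05 s, during which the arm holds its last target.

## Working session

There is one attempt and no reset: what is moved stays moved. The work goes in short steps, Python scripts to look and compute and a tool call to move; the robot and the scene stay as the last step left them, time stands still between calls to the robot, and variables do not carry over. Pictures are saved under pics/ and viewed, and the job is handed in when it is done.

Besides the shell and the picture viewer there is one more tool, called after "Emit:" as a command line: name --argument value ..., lists and objects as JSON in quotes. apply_moves: Moves the arm, as the interface text tells. Its arguments: {"type":"object","properties":{"deltas":{"type":"array","items":{"type":"object","properties":{"tx":{"type":"number"},"ty":{"type":"number"},"tz":{"type":"number"},"turn":{"type":"number"},"gripper":{"type":"number"}}}},"newtons":{"type":"number"}},"required":["deltas"]}

```bash
mkdir -p pics; python3 - <<'E'
from plant import r,capture,camera_info
import cv2,numpy as np
print(r.get_state())
for n in ["scene","top","wrist"]:
    print(n,camera_info(n))
    p,d=capture(n); np.savez(f"pics/{n}0.npz",p=p,d=d)
    cv2.imwrite(f"pics/{n}0.png",p[:,:,::-1])
E
```

```text
{'time_s': 0.0, 'joints': array([ 9.09926488e+01,  2.05878610e+01,  6.35486783e-01, -1.91208703e-02,
       -7.01338392e+01, -1.65048148e+01]), 'qd': array([ 0.03518396, -0.07551574, -0.02338684,  0.03820147,  0.03715904,
       -0.03329601]), 'joint_torque': array([ 2.31246820e-03, -5.82719815e+01,  2.93048894e+01,  6.99687839e+00,
        6.92914036e-03, -1.57630489e-04]), 'tcp_pos': array([0.18045341, 0.64998042, 0.24267914]), 'eef_rot': array([-8.99122318e+01,  7.26056267e-03,  1.64481328e+02]), 'contact_force': array([-0.47317124, -0.24153744,  0.27408313]), 'moment': array([ 0.04678518,  0.0275452 , -0.00088159]), 'gripper_width': 0.08759269487442743}
scene {'K': array([[453.25446357,   0.        , 272.33461401],
       [  0.        , 453.25446357, 200.1667755 ],
       [  0.        ,   0.        ,   1.        ]]), 'eye': array([1.19298921, 0.20251991, 0.91862785]), 'orientation': array([3.58280951e+01, 1.02860124e-01, 1.12163304e+02])}
top {'K': array([[466.67670636,   0.        , 277.39910052],
       [  0.        , 466.67670636, 204.79333598],
       [  0.        ,   0.        ,   1.        ]]), 'eye': array([ 0.39538876, -0.02559022,  1.17677174]), 'orientation': array([ 11.1026184 ,  -1.45657331, -88.9602249 ])}
wrist {'K': array([[361.29504052,   0.        , 278.60542976],
       [  0.        , 361.29504052, 213.6036257 ],
       [  0.        ,   0.        ,   1.        ]]), 'tool_from_camera': array([[ 1.17068114e-03, -9.56082693e-01, -2.93094717e-01,
        -8.03418755e-02],
       [ 1.57114821e-04,  2.93095090e-01, -9.56083283e-01,
        -1.41056993e-01],
       [ 9.99999302e-01,  1.07321914e-03,  4.93335655e-04,
        -1.74159017e-03],
       [ 0.00000000e+00,  0.00000000e+00,  0.00000000e+00,
         1.00000000e+00]])}
```

View pics/scene0.png

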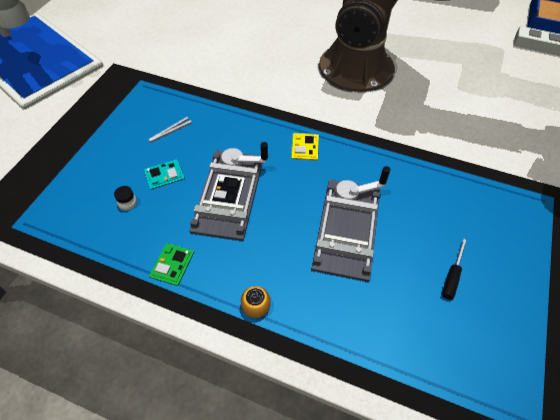

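View pics/top0.png

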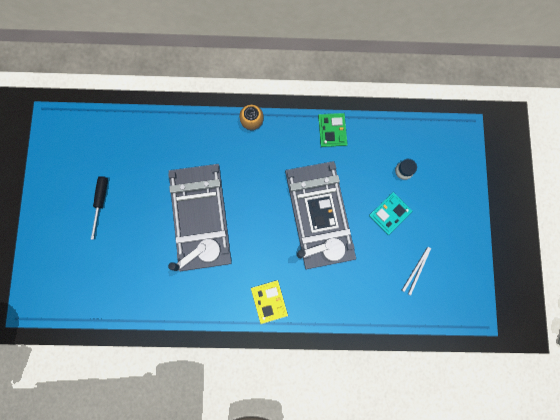

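View pics/wrist0.png

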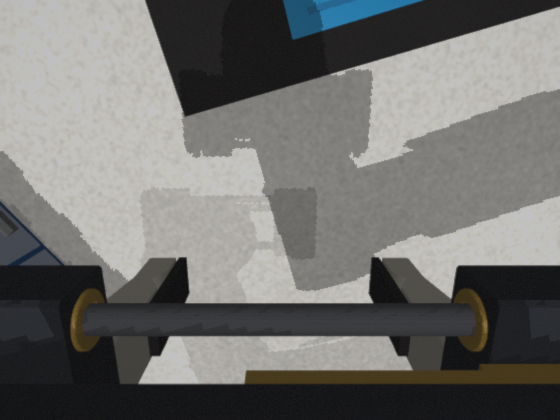

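The overview shows the loaded holder at top-view pixel (320,215), with its knob at about (301,253), its cam at (334,249) and its stop at about (314,182). The empty holder is on the left, with its knob at about (174,267). Next I'll measure 3D points from the depth images.

```bash
cat > h.py <<'E'
import numpy as np
from scipy.spatial.transform import Rotation as R
from plant import camera_info
def Twc(n,st=None):
    ci=camera_info(n); T=np.eye(4)
    if n=="wrist":
        T[:3,:3]=R.from_euler('xyz',st["eef_rot"],degrees=True).as_matrix();T[:3,3]=st["tcp_pos"]
        return T@ci["tool_from_camera"],ci["K"]
    T[:3,:3]=R.from_euler('xyz',ci["orientation"],degrees=True).as_matrix();T[:3,3]=ci["eye"]
    return T,ci["K"]
def cloud(n,d,st=None):
    T,K=Twc(n,st)
    v,u=np.mgrid[:d.shape[0],:d.shape[1]]
    P=np.stack([(u-K[0,2])/K[0,0]*d,-(v-K[1,2])/K[1,1]*d,-d,np.ones_like(d)],-1)
    return (P@T.T)[...,:3]
E
python3 - <<'E'
from h import *
import cv2
for n,box in (("top",(270,150,370,280)),("scene",(180,130,280,245))):
    f=np.load(f"pics/{n}0.npz");W=cloud(n,f["d"]);p=f["p"]
    x0,y0,x1,y1=box
    c=p[y0:y1,x0:x1];cv2.imwrite(f"pics/{n}c.png",cv2.resize(c,None,fx=5,fy=5,interpolation=cv2.INTER_CUBIC)[:,:,::-1])
    print(n,"bench z",np.median(W[200:210,255:270,2]))
    dark=(p.astype(int).max(-1)<60)
    for name,(u,v) in (dict(kn=(301,253),skn=(174,267)) if n=="top" else dict(kn=(264,150),skn=(385,175))).items():
        w=W[v-12:v+13,u-12:u+13];m=dark[v-12:v+13,u-12:u+13]&(w[...,2]>.05)
        q=w[m]; print(n,name,m.sum(),q.mean(0).round(4),q.min(0).round(4),q.max(0).round(4), 'top', q[q[:,2]>.09].mean(0).round(4))
f=np.load("pics/top0.npz");W=cloud("top",f["d"])
np.set_printoptions(linewidth=200,suppress=True)
for u,v in ((334,249),(314,180),(300,170),(330,165),(320,215)): print(u,v,W[v,u].round(4))
E
```

```text
top bench z 1.3599771352734713e-05<stdin>:11: RuntimeWarning: Mean of empty slice.
  ret = um.true_divide(
Traceback (most recent call last):
ValueError: zero-size array to reduction operation minimum which has no identity
```

View pics/topc.png

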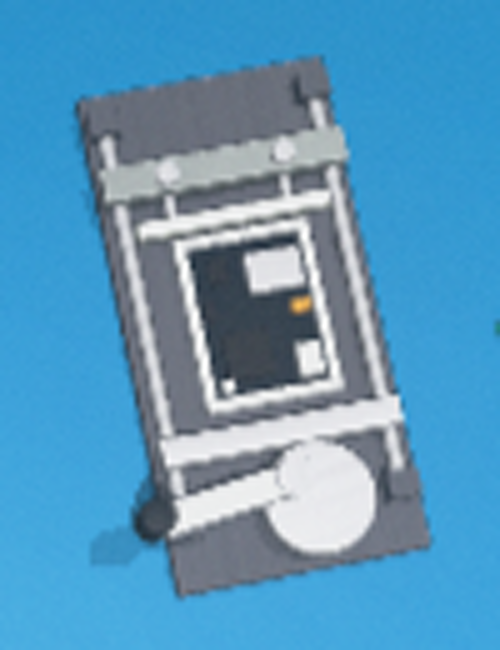

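The top crop shows the loaded holder clearly. The knob top is at crop (155,522), which is full pixel (301,254). The cam disk centre is at about (334,249), the jaw bar at about row 236, the board at about (321,214) and the pad bar at about row 193.

```bash
python3 - <<'E'
from h import *
import cv2
np.set_printoptions(linewidth=220,suppress=True)
f=np.load("pics/top0.npz");W=cloud("top",f["d"])
print((W[244:264,292:346:2,2]*1000).round().astype(int))
n="scene";box=(180,130,280,245);f=np.load(f"pics/{n}0.npz");x0,y0,x1,y1=box
cv2.imwrite(f"pics/{n}c.png",cv2.resize(f["p"][y0:y1,x0:x1],None,fx=5,fy=5,interpolation=cv2.INTER_CUBIC)[:,:,::-1])
for n,ks in (("top",dict(kn=(301,253),skn=(174,267))),("scene",dict(kn=(264,150),skn=(385,175)))):
    f=np.load(f"pics/{n}0.npz");W=cloud(n,f["d"])
    for name,(u,v) in ks.items():
        w=W[v-14:v+15,u-14:u+15].reshape(-1,3);q=w[(w[:,2]>.055)&(w[:,2]<.11)]
        t=q[q[:,2]>q[:,2].max()-.006]
        print(n,name,len(q),q.mean(0).round(4),q.min(0).round(4),q.max(0).round(4),'top',len(t),t.mean(0).round(4))
E
```

```text
[[  -2   -2    1    0    4   11   23   23    8   10   12    9   10   13   13   41   45   46   47   47   46   35   31   36   36   35   15]
 [   1    1   -5    2   -2   14   19   20   11   13    7   11   12   42   46   45   45   49   45   44   45   33   31   33   38   33   28]
 [  -1    0    1    2    3   10   23   19   13   10   11   11   43   40   42   42   40   46   48   47   49   32   32   36   32   29   35]
 [  -3    2    0    1    1   14   20   22    9   12   45   43   43   42   46   46   41   46   47   49   48   34   35   38   32   33   33]
 [   1    0    1    1   -1   15   24   25   13   44   45 1177   46   40   40   47   41   42   44   51   33   32   34   33   30   35   33]
 [   0    0   -1   -1   93  100   10   42   44   42   42   41   41   42   43   44   41   39   33   32   33   32   34   35   31   30   33]
 [  -2    0   -2    0   95   94   99   42   43   43   44   44   46   46   47   44   32   33   31   35   32   37   34   35   35   32   35]
 [   1    0    3   95   95   95   94   44   43   45   39   42   42   44   41   17   35   34   34   34   31   36   33   31   35   32   
[... 1428 characters left out ...]
10    9    8    9   14   17   12    6   12   10   11   11    9    8   10   12    1   -1    0]
 [   4   -3    0    2    0    2    6   14    9   11    8   11   12   10   11   14   13   12   15   11   12    8   -4   -1   -4    1   -1]]
top kn 60 [ 0.4956 -0.106   0.0906] [ 0.4878 -0.1155  0.0558] [ 0.505  -0.0983  0.0998] top 37 [ 0.4967 -0.1066  0.0959]
top skn 74 [0.4603 0.1883 0.0876] [0.4525 0.1815 0.0567] [0.4696 0.1993 0.1008] top 28 [0.4604 0.1899 0.0966]
scene kn 107 [ 0.4995 -0.1038  0.0812] [ 0.4845 -0.1142  0.0557] [ 0.5054 -0.0963  0.0998] top 31 [ 0.4958 -0.1052  0.0966]
scene skn 117 [0.464  0.1917 0.0816] [0.4525 0.1828 0.0551] [0.471  0.2003 0.0996] top 36 [0.4608 0.1916 0.097 ]
```

```bash
ls pics
```

```text
scene0.npz
scene0.png
scenec.png
top0.npz
top0.png
topc.png
wrist0.npz
wrist0.png
```

```bash
python3 - <<'E'
from h import *
import cv2
np.set_printoptions(linewidth=220,suppress=True)
f=np.load("pics/top0.npz");W=cloud("top",f["d"]);p=f["p"].astype(int)
w=W[150:280,270:370];c=p[150:280,270:370]
z=w[...,2];m=((z>.006)&(z<.055)&(c[...,2]<c[...,0]+50)).astype(np.uint8)
m=cv2.morphologyEx(m,cv2.MORPH_OPEN,np.ones((3,3)))
n,l,s,_=cv2.connectedComponentsWithStats(m);k=1+np.argmax(s[1:,4]);m=l==k
q=w[m&(z<.02)][:,:2]
(cx,cy),(a,b),ang=cv2.minAreaRect((q*1000).astype(np.float32));print(cx,cy,a,b,ang)
knob=np.array([.4963,-.106])
hub=w[(z>.0425)&(z<.052)&m];print("hub/arm",len(hub))
# holder yaw from rect: long axis
box=cv2.boxPoints(((cx,cy),(a,b),ang));e=[box[(i+1)%4]-box[i] for i in range(4)];L=max(e,key=np.linalg.norm);L=L*np.sign(L[0])
yaw=np.arctan2(L[1],L[0]);print("yaw",np.degrees(yaw))
ex=np.array([np.cos(yaw),np.sin(yaw)]);ey=np.array([-ex[1],ex[0]])
o=np.array([cx,cy])/1000
def loc(P):return np.stack([(P[...,:2]-o)@ex,(P[...,:2]-o)@ey],-1)
print("knob local",loc(knob))
H=loc(hub)
print("hub far from knob", H.min(0),H.max(0))
# arm direction
d=hub[:,:2]-knob;rr=np.linalg.norm(d,axis=1);print(np.percentile(rr,[1,50,99]))
am=d[(rr>.015)&(rr<.05)];u=am.mean(0);u/=np.linalg.norm(u);print("arm dir",u,"pivot",knob+.075*u,loc(knob+.075*u), "a deg",np.degrees(np.arctan2(-u[1],-u[0])-yaw)-90)
# profile along holder x for |y|<30mm
q=loc(w);mm=(abs(q[...,1])<.03)&(abs(q[...,0])<.13)
for x in np.arange(-.06,.125,.003):
    t=mm&(abs(q[...,0]-x)<.0015);print(round(x*1000),round(np.median(z[t])*1000,1),np.median(c[t],axis=0).astype(int))
E
```

```text
605.077880859375 -159.13685607910156 258.4951171875 129.7039337158203 12.26145076751709
hub/arm 128
yaw 12.261448
knob local [-0.09501169  0.07502621]
hub far from knob [-0.10069854 -0.00899831] [0.07761028 0.06513184]
[0.01441697 0.05704708 0.08502003]
arm dir [ 0.35253454 -0.9357988 ] pivot [ 0.52274009 -0.17618491] [-0.0840801   0.00082715] a deg 8.380968429988272
-60 32.0 [227 228 232]
-57 32.7 [219 221 224]
-54 31.2 [178 180 186]
-51 12.2 [ 90  96 107]
-48 10.3 [112 116 128]
-45 12.5 [151 155 162]
-42 16.6 [235 236 236]
-39 17.9 [216 218 219]
-36 19.6 [ 81  90 100]
-33 20.2 [76 85 95]
-30 22.8 [65 72 82]
-27 22.2 [65 73 83]
-24 22.4 [64 71 82]
-21 23.7 [65 71 81]
-18 21.5 [63 72 80]
-15 19.8 [59 70 80]
-12 19.9 [60 70 80]
-9 21.1 [60 69 80]
-6 19.1 [56 68 80]
-3 19.4 [57 68 80]
0 19.8 [58 69 80]
3 19.6 [57 69 80]
6 19.2 [56 68 80]
9 19.2 [56 68 80]
12 20.8 [140 144 150]
15 22.1 [213 215 219]
18 20.1 [ 85  94 104]
21 21.5 [219 220 224]
24 22.0 [200 201 206]
27 23.2 [170 174 181]
30 22.4 [125 131 139]
33 19.9 [54 66 78]
36 20.1 [53 65 78]
39 18.7 [145 150 153]
42 16.8 [231 232 233]
45 16.9 [217 220 220]
48 20.0 [156 160 161]
51 27.1 [236 237 237]
54 28.4 [219 220 222]
57 27.5 [150 153 160]
60 12.3 [109 115 126]
63 12.2 [107 111 124]
66 12.6 [100 105 117]
69 27.6 [116 124 126]
72 33.3 [177 185 186]
75 34.4 [177 186 186]
78 33.8 [176 185 184]
81 33.4 [177 185 186]
84 34.1 [164 172 174]
87 32.4 [125 132 140]
90 14.6 [ 97 103 114]
93 12.0 [105 111 122]
96 11.3 [105 110 122]
99 11.7 [105 111 122]
102 11.8 [105 110 123]
105 11.0 [105 110 122]
108 11.1 [104 110 122]
111 11.6 [104 110 122]
114 11.2 [105 110 122]
117 11.5 [104 110 122]
120 12.0 [103 109 121]
123 11.6 [104 109 121]
```

View pics/scenec.png

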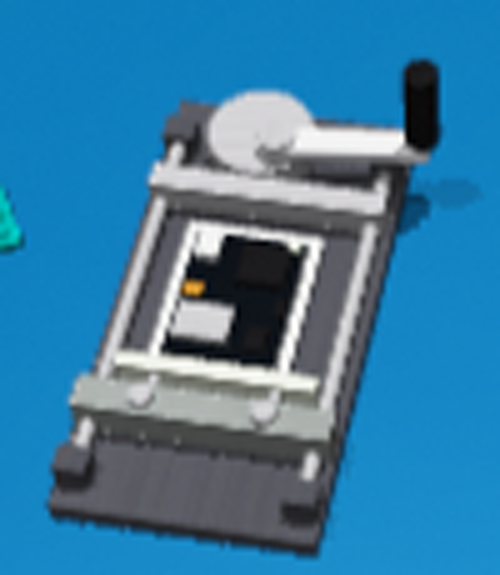

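The scene crop confirms the layout: cam and lever with the black knob, then jaw, board, pad and stop. Both views put the knob at (0.496,-0.106) with its top at z 0.096. The first estimate is a holder yaw of 12.3° and a pivot near (0.523,-0.176). I'll move towards it now.

Emit:
apply_moves --deltas '[{"tx":-0.32,"tz":0.15},{"tx":-0.32,"tz":0.15},{"tx":-0.32,"tz":0.15},{"tx":-0.32,"tz":0.15},{"tx":-0.32,"tz":0.15}]'

```text
invalid input at $.deltas[0]: expected keys tx, ty, tz, turn, gripper
```

Emit:
apply_moves --deltas '[{"tx":-0.32,"ty":0,"tz":0.15,"turn":0,"gripper":0.087},{"tx":-0.32,"ty":0,"tz":0.15,"turn":0,"gripper":0.087},{"tx":-0.32,"ty":0,"tz":0.15,"turn":0,"gripper":0.087},{"tx":-0.32,"ty":0,"tz":0.15,"turn":0,"gripper":0.087},{"tx":-0.32,"ty":0,"tz":0.15,"turn":0,"gripper":0.087}]'

```text
time_s: 0.65
tcp_pos: [0.3714, 0.486, 0.2435]
eef_rot: [-90.0, -0.0, 164.5]
contact_force: [1.3, 0.4, -0.2]
gripper_width: 0.0866
```

Emit:
apply_moves --deltas '[{"tx":-0.311,"ty":0,"tz":0.563,"turn":0,"gripper":0.087},{"tx":-0.311,"ty":0,"tz":0.563,"turn":0,"gripper":0.087},{"tx":-0.311,"ty":0,"tz":0.563,"turn":0,"gripper":0.087},{"tx":-0.311,"ty":0,"tz":0.563,"turn":0,"gripper":0.087},{"tx":-0.311,"ty":0,"tz":0.563,"turn":0,"gripper":0.087}]'

```text
time_s: 1.15
tcp_pos: [0.4282, 0.2423, 0.2436]
eef_rot: [-90.0, 0.0, 164.5]
contact_force: [1.6, -0.3, -0.3]
gripper_width: 0.0874
```

Emit:
apply_moves --deltas '[{"tx":-0.19,"ty":0.02,"tz":0.345,"turn":0,"gripper":0.087},{"tx":-0.19,"ty":0.02,"tz":0.345,"turn":0,"gripper":0.087},{"tx":-0.19,"ty":0.02,"tz":0.345,"turn":0,"gripper":0.087},{"tx":-0.19,"ty":0.02,"tz":0.345,"turn":0,"gripper":0.087},{"tx":-0.19,"ty":0.02,"tz":0.345,"turn":0,"gripper":0.087}]'

```text
time_s: 1.65
tcp_pos: [0.4858, -0.0005, 0.231]
eef_rot: [-90.0, 0.0, 164.5]
contact_force: [2.4, 0.4, 0.7]
gripper_width: 0.087
```

Emit:
apply_moves --deltas '[{"tx":-0.07,"ty":0.03,"tz":0.126,"turn":0,"gripper":0.087},{"tx":-0.07,"ty":0.03,"tz":0.126,"turn":0,"gripper":0.087},{"tx":-0.07,"ty":0.03,"tz":0.126,"turn":0,"gripper":0.087},{"tx":-0.07,"ty":0.03,"tz":0.126,"turn":0,"gripper":0.087},{"tx":-0.07,"ty":0.03,"tz":0.126,"turn":0,"gripper":0.087}]'

```text
time_s: 2.15
tcp_pos: [0.519, -0.14, 0.2]
eef_rot: [-90.0, -0.1, 164.3]
contact_force: [0.8, 0.8, -0.1]
gripper_width: 0.0871
```

```bash
cat > snap.py <<'E'
import sys
from h import *
from plant import r,capture
import cv2
n=sys.argv[1];o=sys.argv[2]
st=r.get_state();p,d=capture(n)
np.savez(f"pics/{o}.npz",p=p,d=d,pos=st["tcp_pos"],rot=st["eef_rot"])
cv2.imwrite(f"pics/{o}.png",p[:,:,::-1])
print(st["time_s"],st["tcp_pos"].round(4),st["eef_rot"].round(2),np.abs(st["qd"]).max().round(2),st["contact_force"].round(2))
E
python3 snap.py wrist w1
```

```text
2.15 [ 0.519 -0.14   0.2  ] [-8.997e+01 -1.000e-01  1.643e+02] 2.67 [ 0.84  0.78 -0.13]
```

View pics/w1.png

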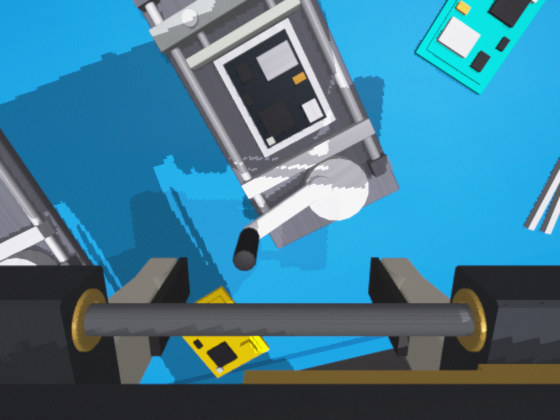

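The wrist picture shows the knob at (245,255), the cam at (337,190), the jaw bar at about (310,155), the board at (275,88), the pad bar at (245,35) and the stop at (195,18). I'll fit these in the holder frame.

```bash
cat > fit.py <<'E'
import sys
from h import *
import cv2
np.set_printoptions(linewidth=220,suppress=True)
f=np.load(f"pics/{sys.argv[1]}.npz");st=dict(tcp_pos=f["pos"],eef_rot=f["rot"])
W=cloud("wrist",f["d"],st);p=f["p"].astype(int);z=W[...,2]
o=np.array([.6051,-.1591]);yaw0=np.radians(12.26)
def fr(yaw):
    ex=np.array([np.cos(yaw),np.sin(yaw)]);return ex,np.array([-ex[1],ex[0]])
ok=(f["d"]>.15)&(np.mgrid[:420,:560][0]<262)
# knob
k=ok&(z>.06)&(z<.11)&(np.linalg.norm(W[...,:2]-[.4963,-.106],axis=-1)<.04)
q=W[k];print("knob n",len(q),q.min(0).round(4),q.max(0).round(4));t=q[q[:,2]>.092];print("knobtop",t.mean(0).round(4),len(t))
# refine yaw by jaw bar front edge & board
ex,ey=fr(yaw0)
L=np.stack([(W[...,:2]-o)@ex,(W[...,:2]-o)@ey],-1)
np.savez("pics/loc.npz",L=L)
# ortho map at 0.5mm
s=.0005
ix=((.13-L[...,0])/s).astype(int);iy=((.09-L[...,1])/s).astype(int)
g=ok&(ix>=0)&(ix<520)&(iy>=0)&(iy<360)&(z>-.01)&(z<.12)
O=np.zeros((520,360,3),np.uint8);O[ix[g],iy[g]]=p[g][:,::-1]
O=cv2.dilate(O,np.ones((2,2)));cv2.imwrite(f"pics/{sys.argv[1]}_o.png",O)
pts=L[g];zz=z[g]
for a,b in ((-.03,-.005),(.005,.03)):
  m=(pts[:,1]>a)&(pts[:,1]<b);print("strip",a,b)
  for lo in np.arange(-.07,.1,.001):
    t=m&(pts[:,0]>=lo)&(pts[:,0]<lo+.001)
    if t.sum()>0: print(f"{lo*1000+.5:.1f}:{np.median(zz[t])*1000:.1f}({t.sum()})",end=" ")
  print()
E
python3 fit.py w1
```

```text
knob n 602 [ 0.4934 -0.1141  0.0604] [ 0.5059 -0.0969  0.0972]
knobtop [ 0.5    -0.1063  0.0953] 274
strip -0.03 -0.005
-69.5:33.4(21) -68.5:30.9(28) -67.5:31.4(18) -66.5:31.5(38) -65.5:31.6(37) -64.5:31.9(30) -63.5:32.0(34) -62.5:31.7(36) -61.5:31.8(38) -60.5:31.7(34) -59.5:31.7(34) -58.5:31.7(35) -57.5:31.7(37) -56.5:31.8(34) -55.5:31.9(38) -54.5:31.3(49) -53.5:19.7(108) -52.5:11.9(33) -51.5:11.9(33) -50.5:11.8(30) -49.5:11.8(32) -48.5:11.8(30) -47.5:11.9(34) -46.5:11.8(32) -45.5:11.5(32) -44.5:12.0(14) -43.5:17.5(27) -42.5:17.8(35) -41.5:18.0(33) -40.5:17.8(34) -39.5:17.9(33) -38.5:18.0(32) -37.5:20.0(30) -36.5:19.9(34) -35.5:19.8(27) -34.5:20.9(33) -33.5:22.8(34) -32.5:24.6(34) -31.5:21.3(38) -30.5:24.7(34) -29.5:21.3(34) -28.5:24.1(37) -27.5:24.1(35) -26.5:23.1(36) -25.5:21.0(38) -24.5:23.2(34) -23.5:24.1(37) -22.5:24.8(37) -21.5:22.9(36) -20.5:23.3(36) -19.5:20.8(36) -18.5:19.9(39) -17.5:20.2(36) -16.5:19.8(37) -15.5:19.7(37) -14.5:19.7(36) -13.5:19.6(36) -12.5:19.7(38) -11.5:19.7(37) -10.5:19.6(36) -9.5:19.8(37) -8.5:20.1(36) -7.5:19.5(37) -6.5:20.0(37) -5.5:19.5(37) -4.5:19.9
[... 2655 characters left out ...]
7.8(40) 42.5:17.8(40) 43.5:18.1(41) 44.5:18.0(39) 45.5:17.8(37) 46.5:16.7(6) 47.5:11.8(40) 48.5:22.2(158) 49.5:28.8(45) 50.5:28.9(44) 51.5:28.9(41) 52.5:28.8(49) 53.5:29.0(45) 54.5:29.1(41) 55.5:28.5(41) 56.5:27.8(5) 57.5:22.2(2) 58.5:23.4(4) 59.5:12.1(23) 60.5:12.1(44) 61.5:11.9(40) 62.5:12.0(40) 63.5:12.0(44) 64.5:11.9(39) 65.5:12.2(45) 66.5:12.3(43) 67.5:12.3(59) 68.5:25.2(255) 69.5:33.7(46) 70.5:33.8(44) 71.5:33.9(54) 72.5:34.3(54) 73.5:34.4(47) 74.5:34.0(51) 75.5:34.0(55) 76.5:34.3(46) 77.5:34.2(54) 78.5:34.1(44) 79.5:34.2(35) 80.5:33.7(44) 81.5:33.7(36) 82.5:34.1(30) 83.5:33.8(27) 84.5:34.1(24) 85.5:33.4(17) 86.5:32.6(3) 92.5:12.4(5) 93.5:12.0(10) 94.5:11.6(9) 95.5:12.7(6) 96.5:11.5(1)
```

View pics/w1_o.png

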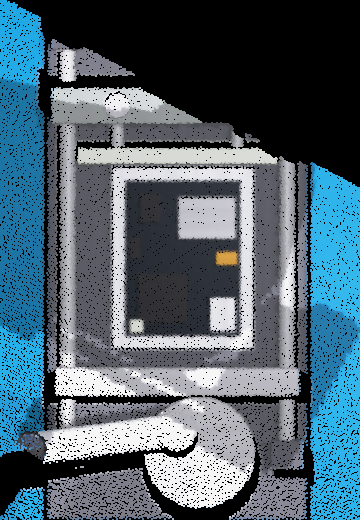

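Holder-frame results, which match the given sizes:

| Feature | Holder x (mm) |
|---|---|
| Jaw front | -53.6 |
| Board | -44 to +46 |
| Pad front | 48.4 |
| Stop front | 68.4 |

- **Free travel:** about 12 mm, so the lever needs about 17 mm of jaw travel, or 1.21 rad, from here.
- **Knob:** (0.498,-0.106), with the pivot at (0.523,-0.177). They are 75 mm apart, as given, and the lever angle is about 0.12.

Now I'll turn and move over the knob.

Emit:
apply_moves --deltas '[{"tx":0.029,"ty":0,"tz":-0.027,"turn":0.96,"gripper":0.087},{"tx":0.029,"ty":0,"tz":-0.027,"turn":0.96,"gripper":0.087},{"tx":0.029,"ty":0,"tz":-0.027,"turn":0.96,"gripper":0.087},{"tx":0.029,"ty":0,"tz":-0.027,"turn":0.96,"gripper":0.087},{"tx":0.029,"ty":0,"tz":-0.027,"turn":0.96,"gripper":0.087}]'

```text
time_s: 2.7
tcp_pos: [0.4989, -0.1032, 0.2016]
eef_rot: [-90.1, 0.0, 121.5]
contact_force: [-0.5, -0.3, -0.1]
gripper_width: 0.087
```

Emit:
apply_moves --deltas '[{"tx":0,"ty":0.02,"tz":0,"turn":0.21,"gripper":0.06},{"tx":0,"ty":0.04,"tz":0,"turn":0.21,"gripper":0.06},{"tx":0,"ty":0.05,"tz":0,"turn":0.21,"gripper":0.06},{"tx":0,"ty":0.05,"tz":0,"turn":0.21,"gripper":0.06}]'

```text
time_s: 3.1
tcp_pos: [0.4981, -0.104, 0.1501]
eef_rot: [-89.9, -0.0, 109.9]
contact_force: [-0.4, -0.6, -0.3]
gripper_width: 0.0623
```

```bash
python3 snap.py wrist w2
```

```text
3.1 [ 0.4981 -0.104   0.1501] [-8.9900e+01 -3.0000e-02  1.0988e+02] 2.12 [-0.36 -0.64 -0.25]
```

View pics/w2.png

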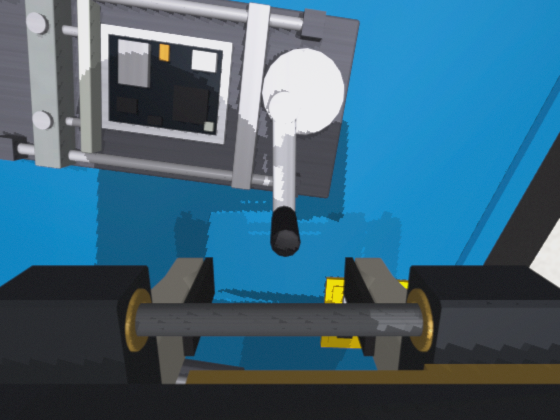

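The knob top is at (286,243), centred between the fingers (columns 213 to 345). The lever points straight towards the gripper, and the pivot hub is at about (287,103). I'll measure the knob from this second wrist position.

```bash
python3 - <<'E'
from h import *
f=np.load("pics/w2.npz");st=dict(tcp_pos=f["pos"],eef_rot=f["rot"]);W=cloud("wrist",f["d"],st);z=W[...,2]
m=np.zeros(z.shape,bool);m[200:257,260:315]=True
q=W[m&(z>.05)&(z<.11)];t=q[q[:,2]>.0935];print(len(t),t.mean(0).round(4),t.min(0).round(4),t.max(0).round(4))
print("side",q[q[:,2]<.09].min(0).round(4),q[q[:,2]<.09].max(0).round(4))
m[:]=False;m[100:257,240:330]=True
a=W[m&(z>.041)&(z<.0495)];k=t.mean(0)[:2]
d=a[:,:2]-k;rr=np.hypot(*d.T);s=(rr>.02)&(rr<.06);u=d[s].mean(0);u/=np.linalg.norm(u)
print("arm dir deg",np.degrees(np.arctan2(-u[1],-u[0])),"pivot",k+.075*u, "armz",np.median(a[:,2]),"arm max r",np.percentile(rr,99))
E
```

```text
666 [ 0.4966 -0.1059  0.0957] [ 0.4878 -0.1141  0.0935] [ 0.5052 -0.097   0.0974]
side [ 0.4879 -0.1145  0.05  ] [ 0.5053 -0.1019  0.0898]
arm dir deg 109.83844009885271 pivot [ 0.52208437 -0.17646295] armz 0.04402132635531239 arm max r 0.07892481005090898
```

Emit:
apply_moves --deltas '[{"tx":-0.001,"ty":0.03,"tz":0.002,"turn":0,"gripper":0.06},{"tx":-0.001,"ty":0.06,"tz":0.002,"turn":0,"gripper":0.06},{"tx":-0.001,"ty":0.078,"tz":0.002,"turn":0,"gripper":0.06},{"tx":-0.001,"ty":0.078,"tz":0.002,"turn":0,"gripper":0.06}]'

```text
time_s: 3.55
tcp_pos: [0.4964, -0.1064, 0.0717]
eef_rot: [-89.8, -0.0, 109.7]
contact_force: [-0.8, -1.2, -0.2]
gripper_width: 0.0598
```

Emit:
apply_moves --deltas '[{"tx":0,"ty":0,"tz":0,"turn":0,"gripper":0.03},{"tx":0,"ty":0,"tz":0,"turn":0,"gripper":0.01},{"tx":0,"ty":0,"tz":0,"turn":0,"gripper":0.01},{"tx":0,"ty":0,"tz":0,"turn":0,"gripper":0.01},{"tx":0,"ty":0,"tz":0,"turn":0,"gripper":0.01}]' --newtons 15

```text
time_s: 4.05
tcp_pos: [0.4976, -0.1065, 0.0735]
eef_rot: [-90.1, 0.0, 109.7]
contact_force: [-0.3, -0.3, -0.0]
gripper_width: 0.0256
```

Emit:
apply_moves --deltas '[{"tx":0,"ty":0,"tz":0,"turn":0,"gripper":0.01},{"tx":0,"ty":0,"tz":0,"turn":0,"gripper":0.01},{"tx":0,"ty":0,"tz":0,"turn":0,"gripper":0.01},{"tx":0,"ty":0,"tz":0,"turn":0,"gripper":0.01}]' --newtons 15

```text
time_s: 4.45
tcp_pos: [0.4968, -0.1066, 0.073]
eef_rot: [-90.0, -0.0, 109.7]
contact_force: [-3.4, 1.5, 5.3]
gripper_width: 0.0177
```

Emit:
apply_moves --deltas '[{"tx":-0.0001,"ty":0,"tz":0.0037,"turn":-0.05,"gripper":0.01},{"tx":-0.0004,"ty":0,"tz":0.0075,"turn":-0.1,"gripper":0.01},{"tx":-0.0008,"ty":0,"tz":0.0112,"turn":-0.15,"gripper":0.01},{"tx":-0.0015,"ty":0,"tz":0.0149,"turn":-0.2,"gripper":0.01},{"tx":-0.0023,"ty":0,"tz":0.0186,"turn":-0.25,"gripper":0.01}]'

```text
time_s: 4.95
tcp_pos: [0.4808, -0.1144, 0.073]
eef_rot: [-90.1, -0.0, 124.1]
contact_force: [-2.0, 6.3, 4.9]
gripper_width: 0.0173
```

Emit:
apply_moves --deltas '[{"tx":-0.0001,"ty":0,"tz":0.0037,"turn":-0.05,"gripper":0.01},{"tx":-0.0004,"ty":0,"tz":0.0075,"turn":-0.1,"gripper":0.01},{"tx":-0.0008,"ty":0,"tz":0.0112,"turn":-0.15,"gripper":0.01},{"tx":-0.0015,"ty":0,"tz":0.0149,"turn":-0.2,"gripper":0.01},{"tx":-0.0023,"ty":0,"tz":0.0186,"turn":-0.25,"gripper":0.01}]'

```text
time_s: 5.45
tcp_pos: [0.4662, -0.1266, 0.073]
eef_rot: [-90.0, -0.0, 138.4]
contact_force: [-3.7, 6.7, 6.8]
gripper_width: 0.0178
```

```bash
python3 snap.py wrist w3
```

```text
5.45 [ 0.4662 -0.1266  0.073 ] [-9.0040e+01 -4.0000e-02  1.3842e+02] 31.42 [-3.73  6.72  6.77]
```

View pics/w3.png

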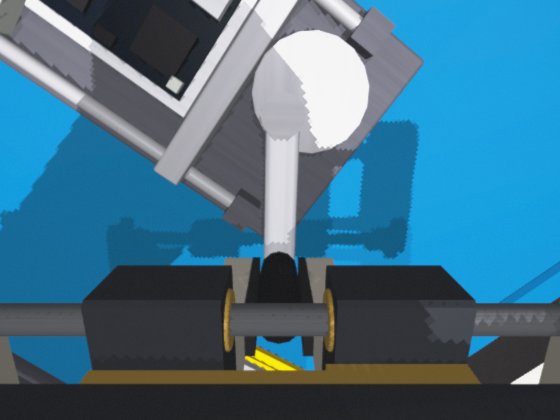

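The lever is turning with the grip and the knob stays between the fingers (about (279,270)). The jaw is almost at the board near (215,95). Continuing.

Emit:
apply_moves --deltas '[{"tx":-0.0001,"ty":0,"tz":0.0037,"turn":-0.05,"gripper":0.01},{"tx":-0.0004,"ty":0,"tz":0.0075,"turn":-0.1,"gripper":0.01},{"tx":-0.0008,"ty":0,"tz":0.0112,"turn":-0.15,"gripper":0.01},{"tx":-0.0015,"ty":0,"tz":0.0149,"turn":-0.2,"gripper":0.01},{"tx":-0.0023,"ty":0,"tz":0.0186,"turn":-0.25,"gripper":0.01}]'

```text
time_s: 6.0
tcp_pos: [0.455, -0.1421, 0.073]
eef_rot: [-90.0, -0.1, 152.8]
contact_force: [-6.1, 7.4, 7.7]
gripper_width: 0.0176
```

```bash
python3 snap.py top t2; python3 snap.py scene s2; python3 - <<'E'
import cv2,numpy as np
a=cv2.imread("pics/t2.png")[150:290,270:370];b=cv2.imread("pics/s2.png")[130:270,170:290]
cv2.imwrite("pics/ts2.png",np.hstack([cv2.resize(x,None,fx=3.4,fy=3.4,interpolation=cv2.INTER_CUBIC) for x in (a,b)]))
E
```

```text
6.0 [ 0.455  -0.1421  0.073 ] [-9.0020e+01 -7.0000e-02  1.5275e+02] 32.54 [-6.12  7.43  7.72]
6.05 [ 0.4548 -0.1425  0.073 ] [-9.0010e+01 -7.0000e-02  1.5293e+02] 5.77 [-6.56  5.15  8.2 ]
```

View pics/ts2.png

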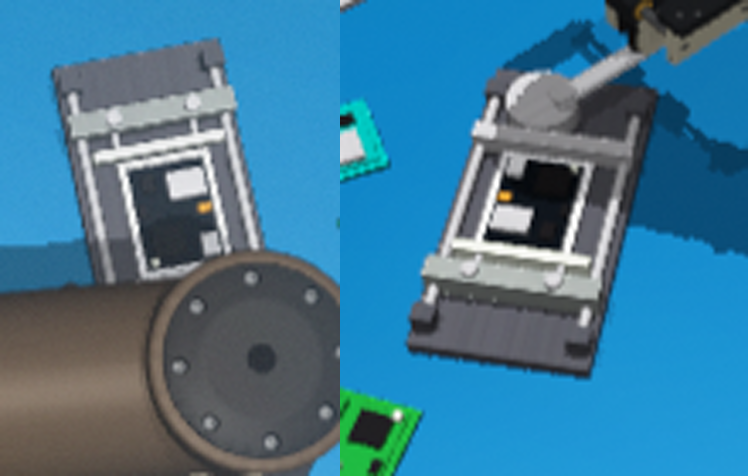

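Both views show the pad and stop unobstructed. The board now sits against the jaw, and the pad is not yet pressed. The lever has turned about 0.76 rad of the planned 1.21.

Emit:
apply_moves --deltas '[{"tx":-0.0001,"ty":0,"tz":0.0037,"turn":-0.05,"gripper":0.01},{"tx":-0.0004,"ty":0,"tz":0.0075,"turn":-0.1,"gripper":0.01},{"tx":-0.0008,"ty":0,"tz":0.0112,"turn":-0.15,"gripper":0.01},{"tx":-0.0015,"ty":0,"tz":0.0149,"turn":-0.2,"gripper":0.01},{"tx":-0.0023,"ty":0,"tz":0.0186,"turn":-0.25,"gripper":0.01}]'

```text
time_s: 6.6
tcp_pos: [0.4482, -0.1598, 0.073]
eef_rot: [-90.0, -0.1, 167.1]
contact_force: [-5.8, 7.0, 9.3]
gripper_width: 0.0176
```

```bash
python3 snap.py wrist w4; python3 snap.py scene s3;  python3 snap.py top t3; cat > prof.py <<'E'
import sys
from h import *
o=np.array([.6051,-.1591]);yaw=np.radians(12.26);ex=np.array([np.cos(yaw),np.sin(yaw)]);ey=np.array([-ex[1],ex[0]])
for n,a in [x.split(":") for x in sys.argv[1:]]:
    f=np.load(f"pics/{a}.npz");st=dict(tcp_pos=f["pos"],eef_rot=f["rot"]) if "pos" in f else None
    W=cloud(n,f["d"],st);L=np.stack([(W[...,:2]-o)@ex,(W[...,:2]-o)@ey],-1);z=W[...,2]
    g=(abs(L[...,1])<.045)&(L[...,0]>.03)&(L[...,0]<.1)&(f["d"]>.1)
    x=L[...,0][g]*1000;h=z[g]*1000
    # pad top z~29, stop top 34 : edge extents
    p=x[(h>26)&(h<31.0)&(x<65)];s=x[(h>31)&(h<37)&(x>62)]
    print(a,"n",len(p),len(s),"pad mid",p.mean().round(2) if len(p) else None,"stop mid",s.mean().round(2) if len(s) else None, "diff",(s.mean()-p.mean()).round(2) if len(p) and len(s) else None)
E
python3 prof.py top:top0 top:t2 top:t3 scene:scene0 scene:s2 scene:s3 wrist:w4
```

```text
6.6 [ 0.4482 -0.1598  0.073 ] [-9.0020e+01 -9.0000e-02  1.6708e+02] 33.16 [-5.83  7.02  9.3 ]
6.65 [ 0.4482 -0.1602  0.073 ] [-9.0010e+01 -9.0000e-02  1.6726e+02] 5.73 [-6.12  5.26  8.11]
6.7 [ 0.4482 -0.1602  0.073 ] [-9.0000e+01 -1.0000e-01  1.6705e+02] 2.94 [-6.42  3.89  8.73]
top0 n 95 188 pad mid 51.95 stop mid 76.9 diff 24.95
t2 n 89 180 pad mid 52.18 stop mid 77.06 diff 24.88
t3 n 92 188 pad mid 52.77 stop mid 76.98 diff 24.21
scene0 n 109 216 pad mid 51.93 stop mid 77.67 diff 25.74
s2 n 104 207 pad mid 51.02 stop mid 77.54 diff 26.52
s3 n 114 214 pad mid 50.98 stop mid 77.44 diff 26.46
w4 n 0 0 pad mid None stop mid None diff None
```

View pics/w4.png

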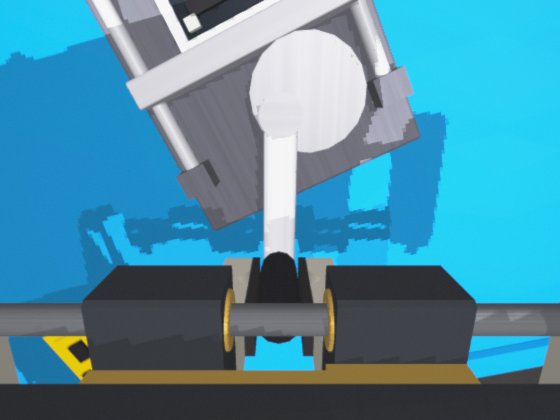

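```bash
python3 - <<'E'
from h import *
import cv2
o=np.array([.6051,-.1591]);yaw=np.radians(12.26);ex=np.array([np.cos(yaw),np.sin(yaw)]);ey=np.array([-ex[1],ex[0]])
for n in ("w1","w3","w4"):
    f=np.load(f"pics/{n}.npz");st=dict(tcp_pos=f["pos"],eef_rot=f["rot"]);W=cloud("wrist",f["d"],st)
    L=np.stack([(W[...,:2]-o)@ex,(W[...,:2]-o)@ey],-1)*1000;z=W[...,2]*1000
    g=(f["d"]>.1)&(np.mgrid[:420,:560][0]<250)&(L[...,1]>25)&(L[...,1]<50)&(L[...,0]>-80)&(L[...,0]<0)
    x=L[...,0][g];h=z[g];j=x[(h>30)&(h<34.5)]
    g2=(f["d"]>.1)&(np.mgrid[:420,:560][0]<250)&(abs(L[...,1])<30)&(L[...,0]>-60)&(L[...,0]<0)&(z<18.7)&(z>17)
    b=L[...,0][g2]
    print(n,"jaw",np.percentile(j,[2,50,98]).round(1),len(j),"boardrim",np.percentile(b,[2,50]).round(1) if len(b) else None,len(b))
a=cv2.imread("pics/scene0.png")[130:260,170:290];b=cv2.imread("pics/s3.png")[130:260,170:290]
cv2.imwrite("pics/ss3.png",np.hstack([cv2.resize(x,None,fx=3.3,fy=3.3,interpolation=cv2.INTER_CUBIC) for x in (a,b)]))
a=cv2.imread("pics/top0.png")[150:270,270:370];b=cv2.imread("pics/t3.png")[150:270,270:370]
cv2.imwrite("pics/tt3.png",np.hstack([cv2.resize(x,None,fx=4,fy=4,interpolation=cv2.INTER_CUBIC) for x in (a,b)]))
# intensity profiles in top along holder x axis at z=30mm plane, between |y|<25 avoiding screws (color image)
for cam,names in (("top",("top0","t2","t3")),("scene",("scene0","s2","s3"))):
  T,K=Twc(cam)
  for n in names:
    img=np.load(f"pics/{n}.npz")["p"].astype(np.float32).mean(-1)
    xs=np.arange(40,76,1.0);row=[]
    for x in xs:
        ys=np.r_[-10:10:1.];P=np.stack([o[0]+ex[0]*x/1000+ey[0]*ys/1000,o[1]+ex[1]*x/1000+ey[1]*ys/1000,np.full_like(ys,.029),np.ones_like(ys)],-1)
        c=P@np.linalg.inv(T).T;u=K[0,2]+K[0,0]*c[:,0]/-c[:,2];v=K[1,2]-K[1,1]*c[:,1]/-c[:,2]
        row.append(cv2.remap(img,u.astype(np.float32)[None],v.astype(np.float32)[None],cv2.INTER_LINEAR).mean())
    print(n,np.array(row).astype(int))
E
```

```text
w1 jaw [-67.3 -60.5 -53.8] 450 boardrim [-53.7 -39.5] 525
w3 jaw [-60.7 -54.  -47.3] 1431 boardrim [-43.6 -39.3] 1788
w4 jaw [-54.  -47.2 -40.5] 1687 boardrim [-54.1 -35.2] 787
top0 [221 227 216 194 162 138 137 159 186 211 227 235 234 229 217 191 156 128
 116 114 113 111 107 102  95  91  94 104 121 141 162 178 184 184 183 183]
t2 [218 226 218 199 166 139 136 158 185 210 227 235 233 228 217 191 156 128
 115 112 111 109 105 100  94  90  92 103 120 141 162 177 183 183 183 183]
t3 [104 138 173 204 221 224 214 196 180 180 198 220 232 235 233 226 213 184
 146 118 111 110 107 101  94  90  92 102 120 141 162 177 183 183 182 182]
scene0 [ 21  33  57  93 133 171 203 223 235 239 237 232 222 199 166 135 119 113
 113 116 121 130 140 152 164 172 176 176 177 177 177 177 177 177 178 178]
s2 [ 22  30  48  81 123 164 198 222 236 243 242 237 228 205 173 142 125 120
 120 122 128 137 148 160 173 181 185 185 185 185 186 186 186 186 186 186]
s3 [ 28  24  22  24  39  69 110 151 187 217 234 241 241 235 223 202 170 141
 124 123 129 137 148 161 173 181 184 185 185 185 186 186 186 186 186 186]
```

View pics/ss3.png

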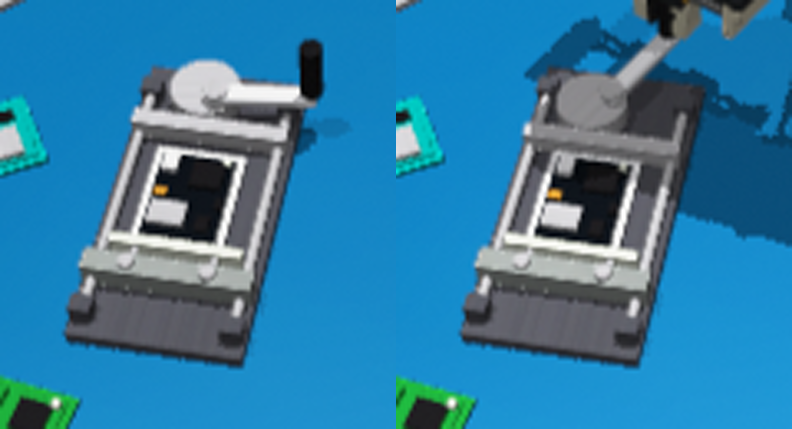

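View pics/tt3.png

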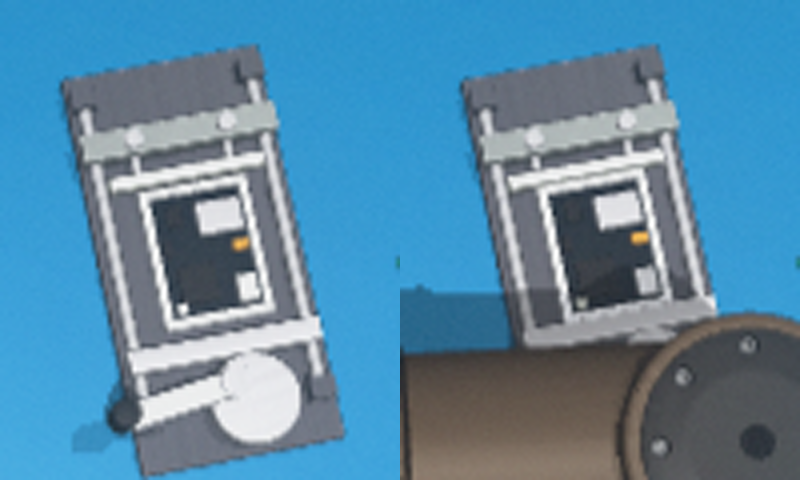

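Three measurements agree on where the pad is. The jaw has moved 13.4 mm (wrist view), and the pad's back edge has shifted 1.75 mm (top view) and 1.9 mm (scene view). About 3.2 mm more is needed, which is 0.22 rad.

Emit:
apply_moves --deltas '[{"tx":-0.0001,"ty":0,"tz":0.0037,"turn":-0.05,"gripper":0.01},{"tx":-0.0004,"ty":0,"tz":0.0075,"turn":-0.1,"gripper":0.01},{"tx":-0.0008,"ty":0,"tz":0.0112,"turn":-0.15,"gripper":0.01},{"tx":-0.0018,"ty":0,"tz":0.0164,"turn":-0.22,"gripper":0.01},{"tx":-0.0018,"ty":0,"tz":0.0164,"turn":-0.22,"gripper":0.01}]'

```text
time_s: 7.25
tcp_pos: [0.4462, -0.1767, 0.073]
eef_rot: [-90.0, -0.1, 179.7]
contact_force: [-6.2, 1.6, 7.6]
gripper_width: 0.0175
```

```bash
python3 snap.py wrist w5; python3 snap.py scene s4;  python3 snap.py top t4; cat > pi.py <<'E'
import sys
from h import *
import cv2
o=np.array([.6051,-.1591]);yaw=np.radians(12.26);ex=np.array([np.cos(yaw),np.sin(yaw)]);ey=np.array([-ex[1],ex[0]])
for cam,names in (("top",["top0"]+[a for a in sys.argv[1:] if a[0]=="t"]),("scene",["s2"]+[a for a in sys.argv[1:] if a[0]=="s"])):
  T,K=Twc(cam);ref=None
  for n in names:
    img=np.load(f"pics/{n}.npz")["p"].astype(np.float32).mean(-1)
    xs=np.arange(40,80,.1);row=[]
    for x in xs:
        ys=np.r_[-10:10:1.];P=np.stack([o[0]+ex[0]*x/1000+ey[0]*ys/1000,o[1]+ex[1]*x/1000+ey[1]*ys/1000,np.full_like(ys,.029),np.ones_like(ys)],-1)
        c=P@np.linalg.inv(T).T;u=K[0,2]+K[0,0]*c[:,0]/-c[:,2];v=K[1,2]-K[1,1]*c[:,1]/-c[:,2]
        row.append(cv2.remap(img,u.astype(np.float32)[None],v.astype(np.float32)[None],cv2.INTER_LINEAR).mean())
    row=np.array(row);w=xs<66;pk=np.argmax(np.where(xs>47.5,np.where(w,row,0),0)) if 1 else 0
    e=xs[pk+np.argmax(row[pk:]<175)]
    ref=e if ref is None else ref
    print(n,"pad back edge",e.round(2),"shift",round(e-ref,2),row[::10].astype(int))
E
python3 pi.py t2 t3 t4 s3 s4
python3 - <<'E'
from h import *
o=np.array([.6051,-.1591]);yaw=np.radians(12.26);ex=np.array([np.cos(yaw),np.sin(yaw)]);ey=np.array([-ex[1],ex[0]])
for n in ("w1","w4","w5"):
    f=np.load(f"pics/{n}.npz");st=dict(tcp_pos=f["pos"],eef_rot=f["rot"]);W=cloud("wrist",f["d"],st)
    L=np.stack([(W[...,:2]-o)@ex,(W[...,:2]-o)@ey],-1)*1000;z=W[...,2]*1000
    g=(f["d"]>.1)&(np.mgrid[:420,:560][0]<250)&(L[...,1]>25)&(L[...,1]<50)&(L[...,0]>-80)&(L[...,0]<0)
    x=L[...,0][g];h=z[g];j=x[(h>30)&(h<34.5)];print(n,"jaw",np.percentile(j,[2,50,98]).round(1),len(j))
E
```

```text
7.25 [ 0.4462 -0.1767  0.073 ] [-9.001e+01 -1.100e-01  1.797e+02] 4.14 [-6.25  1.6   7.59]
7.3 [ 0.4462 -0.1768  0.073 ] [-9.000e+01 -1.000e-01  1.796e+02] 1.22 [-5.51  0.67  7.64]
7.35 [ 0.4463 -0.1768  0.073 ] [-9.0000e+01 -1.0000e-01  1.7957e+02] 0.21 [-5.49  1.    7.19]
top0 pad back edge 55.5 shift 0.0 [221 227 216 194 162 138 137 159 186 211 227 235 234 229 217 191 156 128
 116 114 113 111 107 102  95  91  94 104 121 141 162 178 184 184 183 183
 183 183 182 182]
t2 pad back edge 55.5 shift 0.0 [218 226 218 199 166 139 136 158 185 210 227 235 233 228 217 191 156 128
 115 112 111 109 105 100  94  90  92 103 120 141 162 177 183 183 183 183
 182 182 181 181]
t3 pad back edge 57.3 shift 1.8 [104 138 173 204 221 224 214 196 180 180 198 220 232 235 233 226 213 184
 146 118 111 110 107 101  94  90  92 102 120 141 162 177 183 183 182 182
 182 182 182 181]
t4 pad back edge 60.3 shift 4.8 [ 65  66  77  98 130 164 196 216 224 217 201 184 182 195 215 230 235 232
 226 213 183 145 116 103  95  91  93 103 120 140 162 177 183 183 183 183
 183 182 182 182]
s2 pad back edge 54.0 shift 0.0 [ 22  30  48  81 123 164 198 222 236 243 242 237 228 205 173 142 125 120
 120 122 128 137 148 160 173 181 185 185 185 185 186 186 186 186 186 186
 185 181 174 161]
s3 pad back edge 55.9 shift 1.9 [ 28  24  22  24  39  69 110 151 187 217 234 241 241 235 223 202 170 141
 124 123 129 137 148 161 173 181 184 185 185 185 186 186 186 186 186 186
 185 181 174 161]
s4 pad back edge 59.2 shift 5.2 [ 64  50  37  28  24  22  24  39  68 107 149 185 215 233 241 242 237 228
 208 180 155 143 149 161 173 181 185 185 185 185 186 186 186 186 186 186
 185 181 174 161]
w1 jaw [-67.1 -60.2 -53.6] 450
w4 jaw [-53.7 -47.  -40.3] 1686
w5 jaw [-50.7 -44.  -37.3] 1804
```

View pics/w5.png

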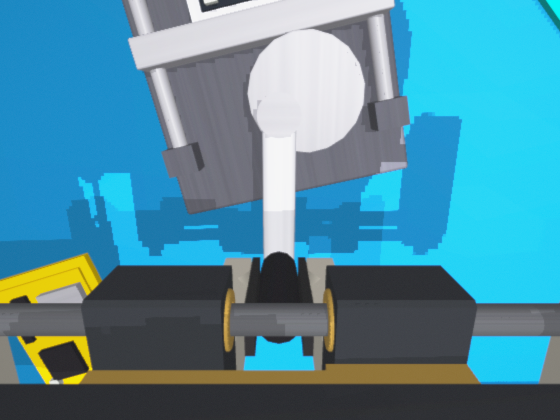

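The pad is pushed in by 4.8 mm (top view) and 5.2 mm (scene view), so about half way. I'll open the fingers slowly and lift straight up.

Emit:
apply_moves --deltas '[{"tx":0,"ty":0,"tz":0,"turn":0,"gripper":0.03},{"tx":0,"ty":0,"tz":0,"turn":0,"gripper":0.045},{"tx":0,"ty":0,"tz":0,"turn":0,"gripper":0.06},{"tx":0,"ty":0,"tz":0,"turn":0,"gripper":0.06},{"tx":0,"ty":0,"tz":0,"turn":0,"gripper":0.06}]'

```text
time_s: 7.9
tcp_pos: [0.4474, -0.1766, 0.0728]
eef_rot: [-90.0, 0.0, 179.6]
contact_force: [-0.6, -0.8, 0.0]
gripper_width: 0.0518
```

Emit:
apply_moves --deltas '[{"tx":0,"ty":-0.02,"tz":0,"turn":0,"gripper":0.06},{"tx":0,"ty":-0.05,"tz":0,"turn":0,"gripper":0.06},{"tx":0,"ty":-0.09,"tz":0,"turn":0,"gripper":0.06},{"tx":0,"ty":-0.13,"tz":0,"turn":0,"gripper":0.06},{"tx":0,"ty":-0.13,"tz":0,"turn":0,"gripper":0.06}]'

```text
time_s: 8.4
tcp_pos: [0.4504, -0.1771, 0.2085]
eef_rot: [-89.9, 0.5, 179.6]
contact_force: [0.4, -0.5, -0.5]
gripper_width: 0.06
```

```bash
python3 snap.py wrist w6; python3 snap.py scene s5;  python3 snap.py top t5; python3 pi.py t5 s5|grep edge; python3 - <<'E'
from h import *
for n,c in (("scene0",(385,175)),("s5",(385,175)),("top0",(174,267)),("t5",(174,267))):
    cam="scene" if n[0]=="s" else "top"; f=np.load(f"pics/{n}.npz");W=cloud(cam,f["d"]);u,v=c
    w=W[v-14:v+15,u-14:u+15].reshape(-1,3);q=w[(w[:,2]>.055)&(w[:,2]<.11)];print(n,"spare",len(q),q.mean(0).round(4) if len(q) else "")
E
python3 fit.py w6 >/dev/null; python3 prof.py wrist:w1 wrist:w6
```

```text
8.4 [ 0.4504 -0.1771  0.2085] [-89.93   0.54 179.62] 4.86 [ 0.43 -0.55 -0.45]
8.45 [ 0.4489 -0.1767  0.2057] [-89.99   0.35 179.57] 3.53 [-1.   -0.19 -0.31]
8.5 [ 0.4477 -0.1765  0.2038] [-9.0020e+01  1.5000e-01  1.7956e+02] 2.24 [ 1.    0.09 -1.  ]
top0 pad back edge 55.5 shift 0.0 [221 227 216 194 162 138 137 159 186 211 227 235 234 229 217 191 156 128
t5 pad back edge 60.3 shift 4.8 [ 64  64  76  97 130 165 196 216 225 217 201 184 182 195 216 230 235 232
s2 pad back edge 54.0 shift 0.0 [ 22  30  48  81 123 164 198 222 236 243 242 237 228 205 173 142 125 120
s5 pad back edge 59.2 shift 5.2 [ 64  49  36  28  24  22  24  40  68 107 149 185 215 233 241 242 237 228
scene0 spare 117 [0.464  0.1917 0.0816]
s5 spare 118 [0.464  0.1917 0.0816]
top0 spare 74 [0.4603 0.1883 0.0876]
t5 spare 65 [0.4603 0.189  0.0908]
w1 n 1339 1319 pad mid 52.08 stop mid 75.36 diff 23.28
w6 n 0 0 pad mid None stop mid None diff NoneTraceback (most recent call last):
  File "fit.py", line 13, in <module>
    q=W[k];print("knob n",len(q),q.min(0).round(4),q.max(0).round(4));t=q[q[:,2]>.092];print("knobtop",t.mean(0).round(4),len(t))
                                 ~~~~~^^^
    return umr_minimum(a, axis, None, out, keepdims, initial, where)
ValueError: zero-size array to reduction operation minimum which has no identity
```

View pics/w6.png

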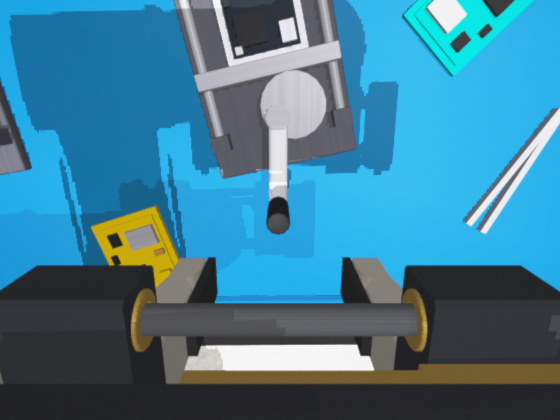

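View pics/s5.png

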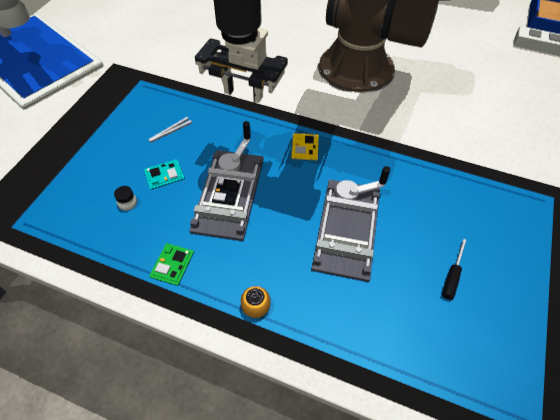

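The knob at (278,222) is released and the gripper is clear above it. The board sits between jaw and pad, and the spare lever is where it was. One flatness check on the board, then I'll hand in.

```bash
python3 - <<'E'
from h import *
from plant import r
o=np.array([.6051,-.1591]);yaw=np.radians(12.26);ex=np.array([np.cos(yaw),np.sin(yaw)]);ey=np.array([-ex[1],ex[0]])
for n,c in (("top0","top"),("t5","top"),("s5","scene")):
    W=cloud(c,np.load(f"pics/{n}.npz")["d"]);L=np.stack([(W[...,:2]-o)@ex,(W[...,:2]-o)@ey],-1)*1000
    s=9 if n!="top0" else 1
    for nm,xa,xb in (("jaw end",-41+s,-36+s),("pad end",38+s,43+s)):
        m=(L[...,0]>xa)&(L[...,0]<xb)&(abs(L[...,1])<25);print(n,nm,(np.median(W[m][:,2])*1000).round(1),m.sum())
E
```

```text
top0 jaw end 18.7 42
top0 pad end 17.7 39
t5 jaw end 19.9 14
t5 pad end 17.7 34
s5 jaw end 21.7 22
s5 pad end 28.0 4
```

```bash
python3 -c "
from plant import r
print(r.get_state()['time_s'],r.close_job())"
```

```text
the job is handed in; nothing more can be done
8.55 None
```

The board is clamped and the job is handed in at 8.55 s of the 38 s allowed. I gripped the loaded holder's knob, swung its lever about 1.22 rad counter-clockwise, then let go and lifted clear to a TCP height of about 0.20 m.

**Last checks, after letting go:**
- **Pad:** its back edge moved in by 4.8 mm (top view) and 5.2 mm (scene view), so it is about half way. It was the same before and after release.
- **Jaw travel:** about 16.4 mm, measured in the wrist view just before release. About 17 mm was planned.
- **Board:** its rim at the pad end stands 17.7 mm above the bench, as at the start, so it lies flat there.
- **Empty holder's knob:** unchanged in the scene view and within 1 mm in plan in the top view.
- **Robot contact:** the force reading was back to zero within noise.

**Checks that failed or disagreed:**
- A pad check from average depth points was too coarse: it gave 0.7 mm where the edge method gave 1.8 mm. I relied on the edge method.
- The last wrist view did not show the pad, so its final position comes from the top and scene views only.
- The jaw-end height readings (19.9 and 21.7 mm) were taken partly over board parts, so flatness is confirmed only at the pad end. The scene camera's pad-end reading (28.0 mm, only 4 points) most likely caught the pad bar, and I ignored it.

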